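Lock the slack levelling foot under a heating mantle

TASK

The four-armed levelling base under the blue heating mantle rocks, because the foot of the arm with the brass jam nut hangs just clear of its steel pad. With the brass nut still clear of its washer, push that screw's short black bar round clockwise until the foot bears firmly on the pad (stop at about 0.4 N m about the screw, well short of 0.65, or the base is jacked off its other feet); then push the brass nut's long bar clockwise to run the nut down against the washer and nip it up to about 0.7 N m, never beyond 1.1, so that the screw is locked with its foot still bearing. Let go, and leave the mantle and the other things on the bench as they stand.

Things in the scene. Friction and masses are not known exactly. Their poses are not given: they have to be found in the camera images.
- base: grey cast levelling base, fixed; four arms in a plus shape, each with a foot screw 205 mm from the centre. Origin at the centre, at bench height; its -x axis points along the arm to be worked on (the only one with a brass nut; the other three have steel nuts, are locked and do not move). Arms 34 mm wide, top 48 mm above the bench
- boss: the threaded boss at the end of that arm, an upright cylinder 36 mm in diameter. Origin on the vertical screw axis, 76 mm above the bench, level with the washer's top. Fixed. Screw and nut turn about this axis
- washer: dark washer on the boss, 36 mm in diameter, 3 mm thick, top 76 mm above the bench; the nut is jammed against it. Pressed on it the nut's torque is about 0.07 N m plus 0.009 for each N of clamping and grows about 0.45 N m per radian: 0.7 N m (11 N pushed square on the bar 63 mm from the axis) clamps about 70 N. Origin under its centre
- pad: flat steel pad under the foot, 56 mm in diameter, 10 mm thick, lying on the bench; origin under its centre. Fixed
- screw: foot screw: upright 16 mm thread, 4 mm a turn (clockwise from above goes down), black T-bar on top, 36 mm foot below. Origin in the middle of the sole, which starts 0.6 to 1.6 mm above the pad; x along its bar. Turns at 0.14 N m free, plus 0.0085 N m for each N on the foot; bearing, the load grows about 35 N a radian. Stays where left; torques vary by some 15 %
- screw_bar (a point): middle of the screw's black bar, on the axis, 97 mm above the sole, about 107 mm above the bench: a round bar 8 mm thick, its 11 mm balls centred 36 mm from the axis at each end (83 mm overall), on a 21 mm hub. Nothing stands above it. About 0.4 N m is 15 N pushed square on the bar 28 mm from the axis
- nut: brass hexagonal jam nut on the screw, 38 mm across flats, 12 mm thick, with a long bar through it along its x axis. Origin on the axis in its underside, which starts 1.8 to 3.8 mm above the washer. It rides round with the screw; turned by its own bar clockwise it runs down 4 mm a turn at 0.07 N m. Stays where left
- nut_bar (a point): middle of the brass nut's bar, on the axis, 6 mm above the nut's underside: a round bar 8 mm thick, its 12 mm balls centred 74 mm from the axis (160 mm overall; the ball at +x is yellow). The black bar 20 mm or so higher reaches only 42 mm from the axis, so a finger 60 mm or more out passes it; below is 30 mm of clear height down to the arm
- mantle: dark blue round heating mantle, 170 mm in diameter, standing on the base, its top 134 mm above the bench; its side is 120 mm from the screw axis. Origin under its centre. Not to be pushed
- level: bystander: round spirit level, 42 mm in diameter, 12 mm high; origin under its centre
- spare_nut: bystander: small loose steel nut, 29 mm across, 10 mm high, on the bench between the arms; origin under its centre
- cork_ring: bystander: cork ring, 110 mm in diameter, 30 mm high
- beaker: bystander: glass beaker, 68 mm in diameter, 95 mm high
- wash_bottle: bystander: white bottle with a red cap, 64 mm in diameter, 160 mm high
- reagent: bystander: amber jar with a black lid, 60 mm in diameter, 85 mm high
- spanner: bystander: steel spanner, about 180 mm long, lying flat

How it is judged:
On the way, in this order (a step that is already met when the one before it is completed fails the run):
1. the foot bears on its pad with more than 6 N while the jam nut is still clear of the washer (contact force between screw and pad above 6 N and contact force between nut and washer below 1 N), for 0.2 s.
2. the jam nut is jammed against the washer with more than 30 N, the foot still bearing (contact force between nut and washer above 30 N and contact force between screw and pad above 4 N), for 0.2 s.
At the end, for the whole second after the job is handed in: the jam nut clamps the washer with 30 to 130 N and stands still, and the foot bears on the pad with 4 to 60 N, the robot touching nothing (all of step 2 and contact force between nut and washer below 130 N and contact force between screw and pad below 60 N and angular speed of nut below 0.1 rad/s).
It fails at once if the foot is screwed down so hard (over 70 N, some 0.75 N m) that the base is jacked off its other feet (contact force between screw and pad above 70 N).
It fails at once if the nut is over-tightened (over 150 N of clamping, some 1.4 N m) (contact force between nut and washer above 150 N).
It fails at once if the mantle is pushed with more than 15 N (contact force between any of the fingers, the arm and mantle above 15 N).
It fails at once if another thing on the bench is moved by more than 20 mm (distance of any of level, spare_nut, cork_ring, beaker, wash_bottle, reagent, spanner from where it was at the start of the episode above 0.02 m).
It also fails if it takes over 72 s, if anything falls off the work surface, if the arm or the gripper's body presses on something with over 40 N, if the wrist force passes 120 N, or if a joint passes its speed limit or range.

ROBOT

A 7-joint arm with a two-finger parallel gripper is mounted at the origin on the work surface. World frame = base frame: x ahead of the robot, y to its left, z up, the work surface at z = 0. Lengths are in m, angles in rad, forces in N, time in s.
With the tool pointing down it reaches from about 0.425 to 0.95 m from the base axis. Payload 4.7 kg.
Tool frame: the origin (TCP) lies midway between the tips of the shut fingers; the grasp point (between the pads) lies 19 mm behind it (r.grasp_offset is the distance from the TCP to the grasp point, in m); y points along the fingers, z is the direction in which the jaws open and shut, and the axes are right-handed (so a half turn about y gives the same grasp; the last joint's range is limited). The gripper opens to 85 mm and grips with 20 to 120 N. Pads are 22 mm wide; open, the fingers measure 114 mm over their backs; the gripper's body (76 mm by 85 mm) begins 54 mm behind the grasp point. The pads swing forward as they close: fully open they stand 13 mm farther back than shut.
Start: joints at [1.22, 0.469, -0.049, 1.532, 0.024, 1.141, -0.082], TCP at [0.214, -0.64, 0.231] pointing down, gripper open.
Joint ranges: [-2.59, 2.59], [-0.33, 1.99], [-1.39, 1.29], [0.1, 2.45], [-1.04, 4.18], [0.21, 1.99], [-2.66, 2.66]. Speed limits (rad/s): [2.57, 2.57, 3.14, 3.14, 3.14, 3.14, 3.14].

INTERFACE

Orientations are given as a unit quaternion [w, x, y, z].
In Python, from cell import r gives the robot as it stands. The module is installed in compiled form; this text tells all that it offers.
- The arm moves only by the tool apply_moves, never from a script. Its argument "plan" is a list of rows, each a list of 5 numbers: the opening, from -1 (shut) to 1 (fully open), then the shift along the tool's x, y, z in cm, then the turn about the tool's y in rad. In form: [[fingers, x, y, z, roll], ...]. A call has exactly 8 rows; each row shifts and turns the commanded pose from where the row before left it, along the tool's axes as they then stand; what a row does not reach is not made up. A row lasts 1/12 s, in which the tool goes at most 41.7 mm and 7.16 degrees, less where a joint would pass 70% of its speed; a pose out of reach is approached as far as the arm can. A call with a gripper value outside its range is refused whole. The fingers move at their own pace and stop on an object; "newtons" is the grip in N (left out, the last holds). Time passes only in rows, so rows that do not move let the fingers close, or fill a call up. It gives the time, the measured TCP pose, the force and the opening at its end, in the units of the state.
- r.get_obs(): the state, without advancing time (a new reading comes with each control period).
- r.camera(name): name is "scene" or "top" or "wrist"; returns (picture, depth): 400x640x3 uint8, red, green, blue; 400x640 float32, m along the optical axis (not along the pixel's ray), 0 where there is no reading.
- r.calibration(name): a dict with "mtx" (3x3 intrinsics, pixels), "camera_from_world" (4x4, takes a point from world to camera coordinates). Camera axes: x right, y down, z forward; pixel columns grow to the right and rows downward; lengths in m; the calibration is good to about 2 mm. A picture is of the moment at which its call begins: read the wrist's pose just before it. calibration takes no time and is no camera call; for the wrist camera it gives the pose at the moment of the call.
- r.sign_off(): hands the job in, once; it reports no verdict.
The state is a dict: "time": time; "joint_pos": joint angles; "dq": joint speeds; "joint_torque": joint torques, N m; "position": TCP position; "ee_rot": TCP orientation; "wrist_force": force on the tool from outside, world axes, zero at the start; "wrist_torque": the same for the moment, N m; "grip_width": finger opening in m.
Only numpy, scipy, OpenCV 4.12 (cv2) and the standard library are available. Lean on these libraries where they do the work, as an engineer would, in place of code of your own. Each camera call takes 0.05 s, during which the arm holds its last target.

## Working session

There is one attempt and no reset: what is moved stays moved. The work goes in short steps, Python scripts to look and compute and a tool call to move; the robot and the scene stay as the last step left them, time stands still between calls to the robot, and variables do not carry over. Pictures are saved under pics/ and viewed, and the job is handed in when it is done.

Besides the shell and the picture viewer there is one more tool, called after "Request:" as name(argument=value, ...), one argument or row to a line, values as JSON. apply_moves: Moves the arm, as the interface text tells. Its arguments: {"type":"object","properties":{"plan":{"type":"array"},"newtons":{"type":"number"}},"required":["plan"]}

```bash
mkdir -p pics; python3 - <<'E'
from cell import r
import cv2,numpy as np
o=r.get_obs()
for k,v in o.items(): print(k,np.round(v,4))
print(r.grasp_offset)
for n in ["scene","top","wrist"]:
    c=r.calibration(n); print(n,np.round(c["mtx"],1).tolist(),np.round(c["camera_from_world"],4).tolist())
    p,d=r.camera(n); cv2.imwrite(f"pics/{n}0.png",p[:,:,::-1]); np.savez(f"pics/{n}0.npz",p=p,d=d,m=c["mtx"],T=c["camera_from_world"])
E
```

```text
time 0.0
joint_pos [ 1.2201  0.4695 -0.0486  1.5337  0.0241  1.141  -0.0823]
dq [-0.0006  0.0006 -0.0007  0.0005  0.0017 -0.0012 -0.0006]
joint_torque [-4.00000e-04 -5.10308e+01 -4.65000e-02 -2.37712e+01  1.07000e-02
  7.60000e-03  0.00000e+00]
position [ 0.2133 -0.6398  0.2302]
ee_rot [ 0.1132 -0.1134  0.6987 -0.6973]
wrist_force [-1.1153  0.4096  0.2015]
wrist_torque [-0.0109  0.0538  0.0363]
grip_width 0.0852
0.0187
scene [[486.2, 0.0, 321.6], [0.0, 486.2, 210.3], [0.0, 0.0, 1.0]] [[0.5449, 0.8385, 0.0044, -0.2854], [0.6826, -0.4405, -0.5831, -0.3602], [-0.487, 0.3207, -0.8124, 1.7863], [0.0, 0.0, 0.0, 1.0]]
top [[390.6, 0.0, 317.5], [0.0, 390.6, 197.7], [0.0, 0.0, 1.0]] [[-0.0135, -0.9999, 0.0008, -0.0316], [-0.997, 0.0134, -0.0759, 0.5655], [0.0759, -0.0019, -0.9971, 1.0621], [0.0, 0.0, 0.0, 1.0]]
wrist [[282.2, 0.0, 321.6], [0.0, 282.2, 199.5], [0.0, 0.0, 1.0]] [[0.3159, -0.9488, -0.0009, -0.6748], [-0.9017, -0.3005, 0.3108, -0.0415], [-0.2952, -0.0974, -0.9505, 0.38], [0.0, 0.0, 0.0, 1.0]]
```

View pics/scene0.png

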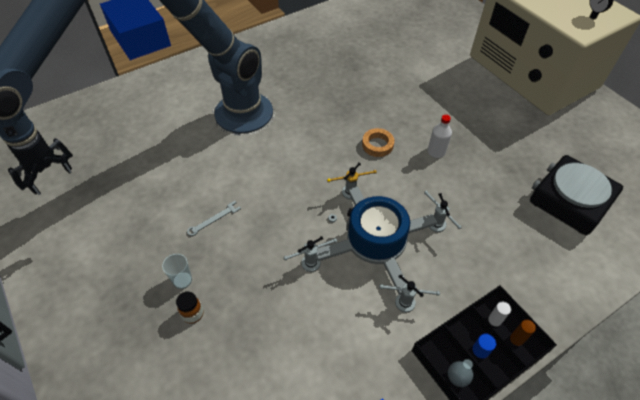

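View pics/top0.png

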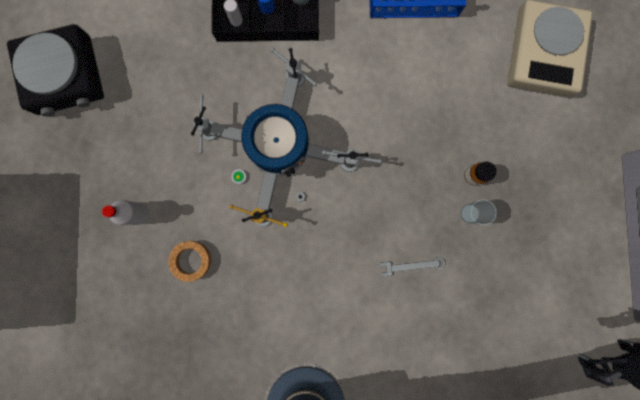

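View pics/wrist0.png

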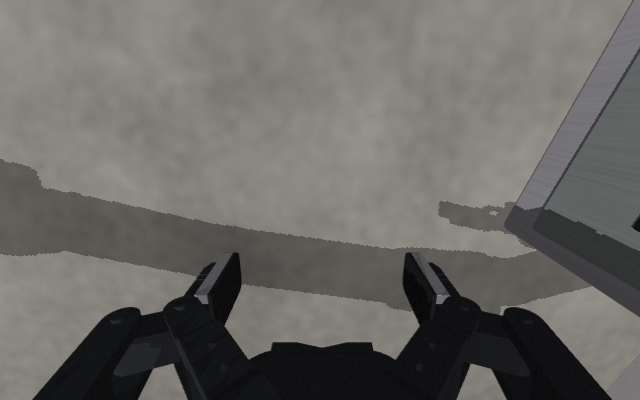

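```bash
cat > h.py <<'E'
import numpy as np,cv2
def ray(m,T,u,v,z):
    R=T[:3,:3];c=-R.T@T[:3,3];d=R.T@np.linalg.inv(m)@np.array([u,v,1.]);return c+d*(z-c[2])/d[2]
def proj(m,T,p):
    q=T[:3,:3]@np.asarray(p)+T[:3,3];q=m@q;return q[:2]/q[2]
E
python3 - <<'E'
from h import *
for n,s,(x0,x1,y0,y1) in [("top",8,(215,300,170,235)),("scene",8,(300,400,155,225))]:
    f=np.load(f"pics/{n}0.npz");p=f["p"][:,:,::-1]
    cv2.imwrite(f"pics/{n}0z.png",cv2.resize(p[y0:y1,x0:x1],None,fx=s,fy=s,interpolation=cv2.INTER_CUBIC))
    h=cv2.cvtColor(p,cv2.COLOR_BGR2HSV)
    m=((h[...,0]>12)&(h[...,0]<32)&(h[...,1]>140)&(h[...,2]>70)).astype(np.uint8)
    mm=np.zeros_like(m);mm[y0:y1,x0:x1]=m[y0:y1,x0:x1]
    ys,xs=np.nonzero(mm);pts=np.c_[xs,ys].astype(float);print(n,len(pts))
    vx,vy,cx,cy=cv2.fitLine(pts.astype(np.float32),cv2.DIST_HUBER,0,.01,.01).ravel();t=(pts-[cx,cy])@[vx,vy]
    for tt in (t.min(),t.max()):
        e=np.array([cx,cy])+tt*np.array([vx,vy]);print(e,ray(f["m"],f["T"],*e,.085))
f=np.load("pics/top0.npz")
for u,v in [(276,138)]: print("mantle",ray(f["m"],f["T"],u,v,.134))
E
```

```text
top 208
[227.14897513 204.62059522] [0.54526373 0.19680093 0.085     ]
[286.03793225 224.8897948 ] [0.49046269 0.04367195 0.085     ]
scene 133
[327.12358532 180.61193905] [0.49279891 0.03995438 0.085     ]
[385.78010467 168.76592999] [0.55232307 0.22019566 0.085     ]
mantle [0.70840276 0.06339589 0.134     ]
```

View pics/top0z.png

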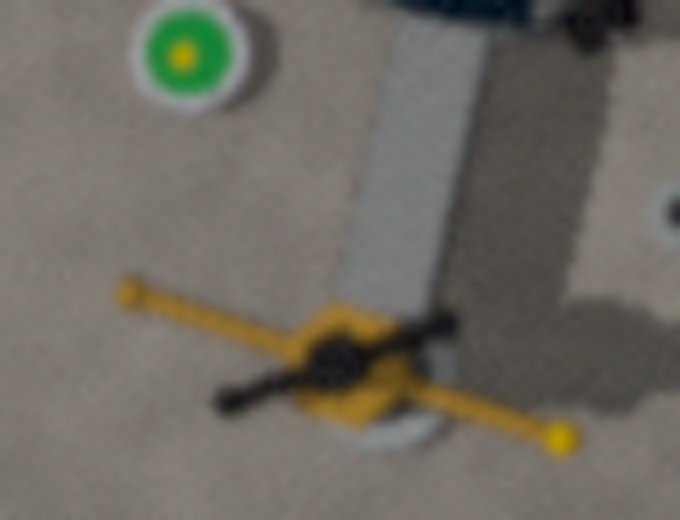

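View pics/scene0z.png

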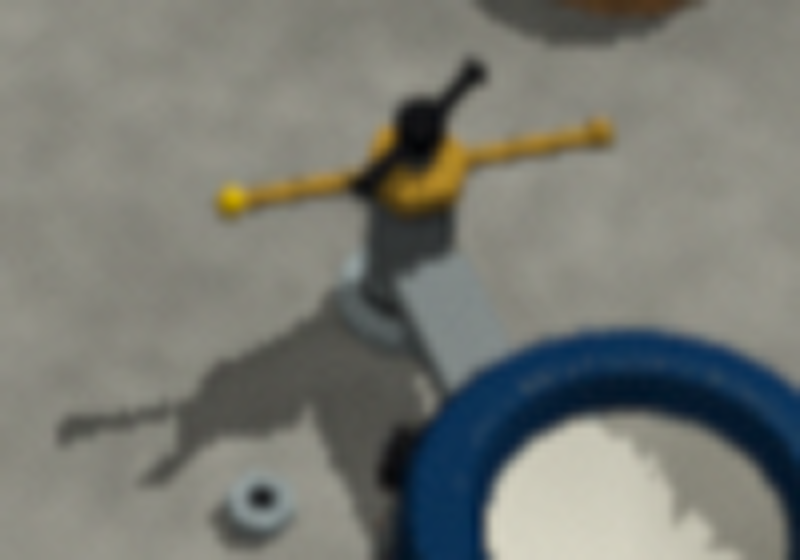

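```bash
python3 - <<'E'
from h import *
z=lambda n:np.load(f"pics/{n}0.npz")
t,s=z("top"),z("scene")
def tri(a,b):
    A=[];
    P=[f["m"]@f["T"][:3] for f in (t,s)]
    X=cv2.triangulatePoints(P[0],P[1],np.array(a,float).reshape(2,1),np.array(b,float).reshape(2,1)).ravel();return X[:3]/X[3]
o=lambda x,y,a,b:((x+.5)/8-.5+a,(y+.5)/8-.5+b)
T=lambda x,y:o(x,y,215,170)
S=lambda x,y:o(x,y,300,155)
for nm,a,b,h in [("yel",T(561,437),S(232,200),.085),("brs",T(130,293),S(599,131),.085),("blkL",T(229,400),S(474,73),.107),("blkR",T(446,322),S(368,183),.107)]:
    print(nm,tri(a,b),ray(t["m"],t["T"],*a,h),ray(s["m"],s["T"],*b,h))
print(tri((276,138),(379,222)))
for n in("top","scene"):
    f=z(n);h=cv2.cvtColor(f["p"][:,:,::-1],cv2.COLOR_BGR2HSV);m=((h[...,0]>100)&(h[...,0]<125)&(h[...,1]>150)).astype(np.uint8)
    k,l,st,c=cv2.connectedComponentsWithStats(m)
    for i in range(1,k):
        if st[i,4]>500: print(n,st[i],c[i],ray(f["m"],f["T"],*c[i],.13))
E
```

```text
yel [0.49192826 0.04645258 0.08495064] [0.49233022 0.04716601 0.085     ] [0.49173016 0.04594976 0.085     ]
brs [0.54040237 0.18607864 0.08479344] [0.54104369 0.18723791 0.085     ] [0.54024414 0.18508989 0.085     ]
blkL [0.50474681 0.14980112 0.10705151] [0.50528981 0.15080148 0.107     ] [0.50445237 0.14913243 0.107     ]
blkR [0.52925239 0.08174874 0.1098785 ] [0.52917244 0.08171006 0.107     ] [0.52747994 0.08347063 0.107     ]
[0.71451629 0.06716492 0.11113893]
top [ 370    0   96   18 1481] [416.41458474   7.81566509] [ 1.04693393 -0.30200611  0.13      ]
top [ 242  105   66   67 1849] [274.57815035 137.50838291] [0.71064286 0.0673945  0.13      ]
scene [ 100    0   70   59 2743] [135.72438935  25.84068538] [-0.51910511 -0.17833821  0.13      ]
scene [ 349  197   61   62 2002] [377.70829171 230.24575425] [0.74412536 0.03937556 0.13      ]
```

```bash
cat >> h.py <<'E'
from scipy.spatial.transform import Rotation
AX=np.array([0.5165,0.1161])
def Rm(o): q=o["ee_rot"];return Rotation.from_quat([q[1],q[2],q[3],q[0]]).as_matrix()
def goto(o,p,xaz=None):
    "shift in cm in tool axes to world p, roll (rad) to bring tool x to azimuth xaz deg"
    R=Rm(o);s=R.T@(np.asarray(p)-o["position"])*100
    a=np.degrees(np.arctan2(R[1,0],R[0,0]));out=[a,s.round(2)]
    if xaz is not None: out.append(np.radians((xaz-a+180)%360-180).round(3)) # world yaw; roll sign = -yaw
    return out
def tau(o,b=(0,0,0),bt=0):
    F=np.array(o["wrist_force"])-b; d=o["position"][:2]-AX
    return F,o["wrist_torque"][2]-bt, d[0]*F[1]-d[1]*F[0]
E
python3 - <<'E'
from h import *
from cell import r
o=r.get_obs();print(Rm(o).round(3));print(goto(o,[.4,.2,.2]));print(tau(o))
E
```

```text
[[-0.949 -0.     0.316]
 [-0.316  0.001 -0.949]
 [ 0.    -1.    -0.001]]
[np.float64(-161.5591512401649), array([-44.28,   3.16, -73.77])]
(array([-0.47824011,  0.56349471,  0.39441882]), np.float64(-0.0061978095024821205), np.float64(-0.532389263203658))
```

```bash
python3 - <<'E'
from h import *
from cell import r
o=r.get_obs();a=goto(o,[.56,-.2,.21],20);b=goto(o,[.484,.132,.2]);print(a,b[1]-a[1])
E
```

```text
[np.float64(-161.5591512401649), array([-46.8 ,   2.09, -30.77]), np.float64(-3.114)] [ -3.29   1.05 -33.9 ]
```

Request:
apply_moves(
  plan=[
    [-1,-2.9,0.1,-1.9,0],
    [-1,-2.9,0.1,-1.9,0],
    [-1,-2.9,0.1,-1.9,0],
    [-1,-2.9,0.1,-1.9,0],
    [-1,-2.9,0.1,-1.9,0],
    [-1,-2.9,0.1,-1.9,0],
    [-1,-2.9,0.1,-1.9,0],
    [-1,-2.9,0.1,-1.9,0],
  ],
  newtons=60,
)

```text
time: 0.82
position: [0.3862, -0.4212, 0.2231]
ee_rot: [0.113, -0.113, 0.698, -0.698]
wrist_force: [0.5, -0.0, -0.4]
grip_width: 0.0
```

Request:
apply_moves(
  plan=[
    [-1,-2.9,0.1,-1.9,0],
    [-1,-2.9,0.1,-1.9,0],
    [-1,-2.9,0.1,-1.9,0],
    [-1,-2.9,0.1,-1.9,0],
    [-1,-2.9,0.1,-1.9,0],
    [-1,-2.9,0.1,-1.9,0],
    [-1,-2.9,0.1,-1.9,0],
    [-1,-2.9,0.1,-1.9,0],
  ],
)

```text
time: 1.48
position: [0.5582, -0.2038, 0.2151]
ee_rot: [-0.113, 0.113, -0.698, 0.698]
wrist_force: [0.3, -0.1, 0.1]
grip_width: 0.0001
```

Request:
apply_moves(
  plan=[
    [-1,-0.4,0.1,-3.8,0],
    [-1,-0.4,0.1,-3.8,0],
    [-1,-0.4,0.1,-3.8,0],
    [-1,-0.4,0.1,-3.8,0],
    [-1,-0.4,0.1,-3.8,0],
    [-1,-0.4,0.1,-3.8,0],
    [-1,-0.4,0.1,-3.8,0],
    [-1,-0.4,0.1,-3.8,0],
  ],
)

```text
time: 2.15
position: [0.4909, 0.0948, 0.2073]
ee_rot: [-0.113, 0.113, -0.698, 0.698]
wrist_force: [0.9, -0.2, 0.3]
grip_width: 0.0001
```

Request:
apply_moves(
  plan=[
    [-1,0,0,0,-0.125],
    [-1,0,0,0,-0.125],
    [-1,0,0,0,-0.125],
    [-1,0,0,0,-0.125],
    [-1,0,0,0,-0.125],
    [-1,0,0,0,-0.125],
    [-1,0,0,0,-0.125],
    [-1,0,0,0,-0.125],
  ],
)

```text
time: 2.82
position: [0.4916, 0.0932, 0.2071]
ee_rot: [0.436, -0.436, 0.557, -0.557]
wrist_force: [1.0, 0.2, -0.0]
grip_width: 0.0003
```

Request:
apply_moves(
  plan=[
    [-1,0,0,0,-0.125],
    [-1,0,0,0,-0.125],
    [-1,0,0,0,-0.125],
    [-1,0,0,0,-0.125],
    [-1,0,0,0,-0.125],
    [-1,0,0,0,-0.125],
    [-1,0,0,0,-0.125],
    [-1,0,0,0,-0.125],
  ],
)

```text
time: 3.48
position: [0.4916, 0.0931, 0.2071]
ee_rot: [-0.649, 0.65, -0.28, 0.28]
wrist_force: [0.1, -0.6, 0.2]
grip_width: 0.0001
```

Request:
apply_moves(
  plan=[
    [-1,0,0,0,-0.125],
    [-1,0,0,0,-0.125],
    [-1,0,0,0,-0.125],
    [-1,0,0,0,-0.125],
    [-1,0,0,0,-0.125],
    [-1,0,0,0,-0.125],
    [-1,0,0,0,-0.125],
    [-1,0,0,0,-0.125],
  ],
)

```text
time: 4.15
position: [0.4916, 0.0931, 0.2071]
ee_rot: [-0.704, 0.704, 0.066, -0.066]
wrist_force: [-1.0, -0.2, 0.3]
grip_width: 0.0001
```

```bash
python3 - <<'E'
from h import *
from cell import r
o=r.get_obs();print(o["time"],o["position"],o["joint_pos"].round(2),goto(o,[.484,.132,.18],20),tau(o))
c=r.calibration("wrist");p,d=r.camera("wrist");cv2.imwrite("pics/w1.png",p[:,:,::-1]);np.savez("pics/wrist1.npz",p=p,d=d,m=c["mtx"],T=c["camera_from_world"])
E
```

```text
4.15 [0.4916058  0.09307562 0.20714344] [ 0.52  0.36 -0.98  1.93  0.35  1.03  1.15] [np.float64(10.66353609057822), array([-0.03,  2.71,  3.97]), np.float64(0.163)] (array([-1.01630897, -0.24128704,  0.26129876]), np.float64(-0.0076143825758119635), np.float64(-0.017393234105656297))
```

View pics/w1.png

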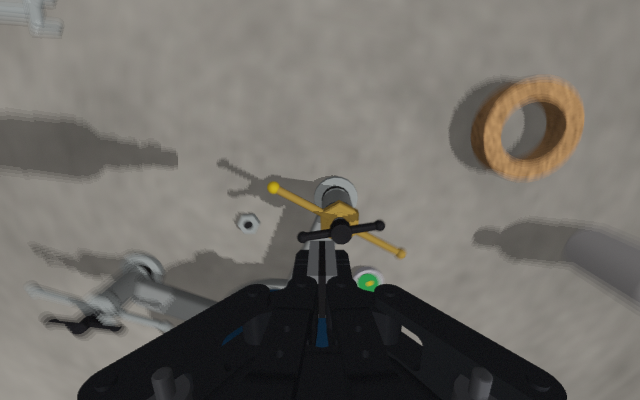

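```bash
python3 - <<'E'
from h import *
f=np.load("pics/wrist1.npz")
for n,u,v,z in [("yel",274,187,.085),("brs",401,253,.085),("blkR?",303,237,.107),("blkL?",381,226,.107),("hub",341,231,.110)]: print(n,ray(f["m"],f["T"],u,v,z))
P=[.4916,.0931,.2071]
print(proj(f["m"],f["T"],P),[ (u,f["d"][u[1],u[0]]) for u in [(300,265),(345,265),(322,280),(274,187),(303,237)]])
for u in (294,350): print(ray(f["m"],f["T"],u,252,.2071))
E
```

```text
yel [0.4933247  0.04523165 0.085     ]
brs [0.54008445 0.18631584 0.085     ]
blkR? [0.53028542 0.08148246 0.107     ]
blkL? [0.50562368 0.15129305 0.107     ]
hub [0.51624762 0.11512537 0.11      ]
[323.0015227  256.20125791] [((300, 265), np.float32(0.13643329)), ((345, 265), np.float32(0.13640752)), ((322, 280), np.float32(0.121440455)), ((274, 187), np.float32(0.2681155)), ((303, 237), np.float32(0.2602606))]
[0.49201555 0.07641076 0.2071    ]
[0.48612072 0.10766745 0.2071    ]
```

Request:
apply_moves(
  plan=[
    [-1,0,0,2,0],
    [-1,0,0,2,0],
    [-1,0,1.6,0,-0.08],
    [-1,0,1.6,0,-0.08],
    [-1,0,1.6,0,0],
    [-1,0,1.6,0,0],
    [-1,0,1.6,0,0],
    [-1,0,0,0,0],
  ],
)

```text
time: 4.87
position: [0.4826, 0.1315, 0.1246]
ee_rot: [-0.697, 0.697, 0.117, -0.121]
wrist_force: [0.1, -0.3, -0.2]
grip_width: -0.0003
```

```bash
python3 - <<'E'
from h import *
from cell import r
o=r.get_obs();print(o["time"],o["position"],o["joint_pos"].round(2),goto(o,[.484,.132,.097],20),tau(o))
E
```

```text
4.8667 [0.4826385  0.13146357 0.12456367] [ 0.38  0.48 -0.93  2.01  0.49  0.9   1.09] [np.float64(19.368872126022247), array([0.16, 2.76, 0.  ]), np.float64(0.011)] (array([ 0.05657489, -0.33484707, -0.21470801]), np.float64(0.023377973205252242), np.float64(0.010469230125863526))
```

Request:
apply_moves(
  plan=[
    [-1,0,0.9,0,0],
    [-1,0,0.9,0,0],
    [-1,0,0.9,0,0],
    [-1,0.2,0,0,0],
    [-1,0.2,0,0,0],
    [-1,0.2,0,0,0],
    [-1,0.2,0,0,0],
    [-1,0,0,0,0],
  ],
)

```text
time: 5.53
position: [0.493, 0.1357, 0.1008]
ee_rot: [0.697, -0.697, -0.12, 0.119]
wrist_force: [0.8, 0.1, -0.0]
grip_width: -0.0003
```

```bash
cat > st.py <<'E'
from h import *
from cell import r
AX[:]=[.5167,.116]
o=r.get_obs();p=o["position"];R=Rm(o);x=np.degrees(np.arctan2(R[1,0],R[0,0]))
s=R.T@(np.array([*AX,p[2]])-p)*1000
print(round(o["time"],2),"pos",p.round(4),"xaz",x.round(1),"axis in tool mm x,z",s[[0,2]].round(1),"j",o["joint_pos"].round(2))
F,tz,c=tau(o);print("F tool",(R.T@F).round(2),"tz",round(tz,3),"rxF",round(c,3),"sum",round(c+tz,3))
E
python3 st.py
```

```text
5.53 pos [0.493  0.1357 0.1008] xaz 19.5 axis in tool mm x,z [ 15.8 -26.5] j [ 0.34  0.53 -0.9   2.01  0.54  0.86  1.06]
F tool [ 0.77  0.05 -0.17] tz 0.034 rxF -0.018 sum 0.016
```

Request:
apply_moves(
  plan=[
    [-1,0,0.2,0,0],
    [-1,0,0.2,0,0],
    [-1,0.2,0,0,0],
    [-1,0.1,0,0,0],
    [-1,0.27,0,0.14,0.1],
    [-1,0.27,0,0.14,0.1],
    [-1,0.27,0,0.14,0.1],
    [-1,0.27,0,0.14,0.1],
  ],
)

```text
time: 6.2
position: [0.5024, 0.1431, 0.0956]
ee_rot: [-0.706, 0.708, -0.024, 0.021]
wrist_force: [-4.4, -0.5, 0.7]
grip_width: -0.0001
```

```bash
python3 st.py
```

```text
6.2 pos [0.5024 0.1431 0.0956] xaz -3.7 axis in tool mm x,z [ 16.  -26.2] j [ 0.25  0.51 -0.78  1.99  0.49  0.84  0.7 ]
F tool [-4.32 -0.64 -0.75] tz 0.001 rxF 0.125 sum 0.126
```

Request:
apply_moves(
  plan=[
    [-1,0.27,0,0.14,0.1],
    [-1,0.27,0,0.14,0.1],
    [-1,0.27,0,0.14,0.1],
    [-1,0.27,0,0.14,0.1],
    [-1,0.27,0,0.14,0.1],
    [-1,0.27,0,0.14,0.1],
    [-1,0.27,0,0.14,0.1],
    [-1,0.27,0,0.14,0.1],
  ],
)

```text
time: 6.87
position: [0.5259, 0.1467, 0.0956]
ee_rot: [-0.642, 0.643, -0.297, 0.294]
wrist_force: [-3.9, 2.2, -1.2]
grip_width: -0.0003
```

```bash
python3 st.py
```

```text
6.87 pos [0.5259 0.1467 0.0956] xaz -49.5 axis in tool mm x,z [ 17.4 -27. ] j [ 0.1   0.49 -0.58  1.94  0.36  0.82  0.03]
F tool [-4.24  1.22 -1.51] tz 0.055 rxF 0.141 sum 0.196
```

Request:
apply_moves(
  plan=[
    [-1,0.27,0,0.14,0.1],
    [-1,0.27,0,0.14,0.1],
    [-1,0.27,0,0.14,0.1],
    [-1,0.27,0,0.14,0.1],
    [-1,0.13,0,0.07,0.05],
    [-1,0.13,0,0.07,0.05],
    [-1,0.13,0,0.07,0.05],
    [-1,0.13,0,0.07,0.05],
  ],
)

```text
time: 7.53
position: [0.5414, 0.1373, 0.0959]
ee_rot: [0.527, -0.526, 0.473, -0.471]
wrist_force: [-1.3, 4.1, -2.7]
grip_width: 0.0001
```

```bash
python3 st.py;python3 st.py
```

```text
7.53 pos [0.5414 0.1373 0.0959] xaz -83.7 axis in tool mm x,z [ 18.5 -26.9] j [ 0.01  0.48 -0.43  1.92  0.27  0.8  -0.45]
F tool [-4.2   2.74 -0.83] tz 0.048 rxF 0.129 sum 0.177
7.53 pos [0.5414 0.1373 0.0959] xaz -83.7 axis in tool mm x,z [ 18.5 -26.9] j [ 0.01  0.48 -0.43  1.92  0.27  0.8  -0.45]
F tool [-4.2   2.74 -0.83] tz 0.048 rxF 0.129 sum 0.177
```

Request:
apply_moves(
  plan=[
    [-1,0.14,0,0.07,0.05],
    [-1,0.14,0,0.07,0.05],
    [-1,0.14,0,0.07,0.05],
    [-1,0.14,0,0.07,0.05],
    [-1,0.14,0,0.07,0.05],
    [-1,0.14,0,0.07,0.05],
    [-1,0.14,0,0.07,0.05],
    [-1,0.14,0,0.07,0.05],
  ],
)

```text
time: 8.2
position: [0.5475, 0.1263, 0.0962]
ee_rot: [0.424, -0.422, 0.568, -0.566]
wrist_force: [1.4, 4.9, -3.1]
grip_width: -0.0005
```

```bash
python3 st.py
```

```text
8.2 pos [0.5475 0.1263 0.0962] xaz -106.6 axis in tool mm x,z [ 18.7 -26.6] j [-0.04  0.46 -0.33  1.92  0.2   0.79 -0.77]
F tool [-5.08  3.13 -0.09] tz 0.013 rxF 0.137 sum 0.15
```

Request:
apply_moves(
  plan=[
    [-1,0.15,0,0.07,0.05],
    [-1,0.15,0,0.07,0.05],
    [-1,0.15,0,0.07,0.05],
    [-1,0.15,0,0.07,0.05],
    [-1,0.15,0,0.07,0.05],
    [-1,0.15,0,0.07,0.05],
    [-1,0.15,0,0.07,0.05],
    [-1,0.15,0,0.07,0.05],
  ],
)

```text
time: 8.87
position: [0.5485, 0.1131, 0.0966]
ee_rot: [0.303, -0.3, 0.64, -0.639]
wrist_force: [3.7, 5.0, -4.1]
grip_width: -0.0002
```

```bash
python3 st.py
```

```text
8.87 pos [0.5485 0.1131 0.0966] xaz -129.5 axis in tool mm x,z [ 18.  -26.4] j [-0.1   0.45 -0.23  1.93  0.14  0.77 -1.1 ]
F tool [-6.22  4.12 -0.3 ] tz 0.107 rxF 0.17 sum 0.277
```

Request:
apply_moves(
  plan=[
    [-1,0.14,0,0.08,0.05],
    [-1,0.14,0,0.08,0.05],
    [-1,0.14,0,0.08,0.05],
    [-1,0.14,0,0.08,0.05],
    [-1,0.14,0,0.08,0.05],
    [-1,0.14,0,0.08,0.05],
    [-1,0,0,0,0],
    [-1,0,0,0,0],
  ],
)

```text
time: 9.53
position: [0.5462, 0.1039, 0.0967]
ee_rot: [0.206, -0.201, 0.678, -0.676]
wrist_force: [3.6, 4.3, -3.6]
grip_width: 0.0001
```

```bash
python3 st.py
```

```text
9.53 pos [0.5462 0.1039 0.0967] xaz -146.6 axis in tool mm x,z [ 18.  -26.3] j [-0.14  0.44 -0.16  1.94  0.09  0.76 -1.34]
F tool [-5.39  3.68 -1.57] tz 0.05 rxF 0.171 sum 0.221
```

Request:
apply_moves(
  plan=[
    [-1,0.14,0,0.08,0.05],
    [-1,0.14,0,0.08,0.05],
    [-1,0.14,0,0.08,0.05],
    [-1,0.14,0,0.08,0.05],
    [-1,0.14,0,0.08,0.05],
    [-1,0.14,0,0.08,0.05],
    [-1,0.14,0,0.08,0.05],
    [-1,0.14,0,0.08,0.05],
  ],
)

```text
time: 10.2
position: [0.5407, 0.0943, 0.0971]
ee_rot: [0.068, -0.06, 0.706, -0.703]
wrist_force: [7.9, 5.4, -7.1]
grip_width: 0.0002
```

```bash
python3 st.py
```

```text
10.2 pos [0.5407 0.0943 0.0971] xaz -169.6 axis in tool mm x,z [ 19.7 -25.7] j [-0.2   0.42 -0.06  1.97  0.03  0.74 -1.67]
F tool [-8.63  7.21 -3.87] tz -0.003 rxF 0.3 sum 0.297
```

Request:
apply_moves(
  plan=[
    [-1,0,0.2,0,0],
    [-1,0,0.2,0,0],
    [-1,0.14,0,0.06,0.05],
    [-1,0.14,0,0.06,0.05],
    [-1,0.14,0,0.06,0.05],
    [-1,0.14,0,0.06,0.05],
    [-1,0.06,0,0.03,0.02],
    [-1,0.06,0,0.03,0.02],
  ],
)

```text
time: 10.87
position: [0.5365, 0.089, 0.0944]
ee_rot: [-0.015, 0.026, 0.708, -0.706]
wrist_force: [10.4, 2.5, -2.8]
grip_width: -0.0005
```

```bash
python3 st.py; python3 - <<'E'
from cell import r
import cv2,numpy as np
c=r.calibration("wrist");p,d=r.camera("wrist");cv2.imwrite("pics/w2.png",p[:,:,::-1]);np.savez("pics/wrist2.npz",p=p,d=d,m=c["mtx"],T=c["camera_from_world"])
E
python3 st.py
```

```text
10.87 pos [0.5365 0.089  0.0944] xaz 176.7 axis in tool mm x,z [ 21.3 -25.8] j [-0.24  0.41 -0.    1.99  0.    0.72 -1.87]
F tool [-10.18   2.97  -3.05] tz 0.078 rxF 0.329 sum 0.406
10.92 pos [0.5363 0.0889 0.0943] xaz 176.6 axis in tool mm x,z [ 21.2 -25.9] j [-0.24  0.41 -0.    1.99  0.    0.72 -1.87]
F tool [-10.46   2.2   -1.98] tz 0.056 rxF 0.313 sum 0.369
```

View pics/w2.png

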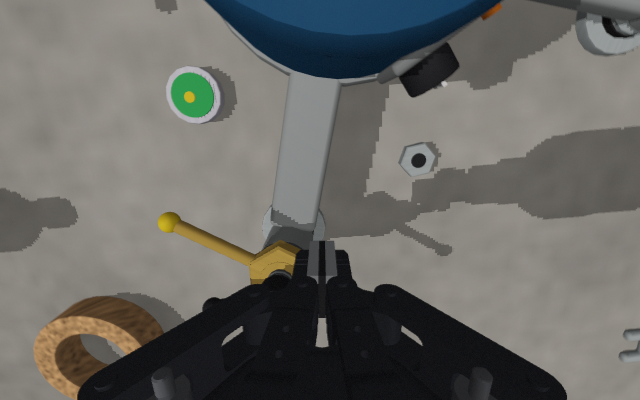

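Request:
apply_moves(
  plan=[
    [-1,-0.6,0,0,0],
    [-1,-0.6,0,0,0],
    [-1,0,-2,0,0],
    [-1,0,-2,0,0],
    [-1,0,-2,0,0],
    [-1,0,-2,0,0],
    [-1,0,-2,-1,0],
    [-1,0,0,0,0],
  ],
)

```text
time: 11.58
position: [0.5446, 0.0987, 0.196]
ee_rot: [-0.018, 0.022, 0.708, -0.706]
wrist_force: [1.0, 1.0, 0.2]
grip_width: 0.0002
```

```bash
python3 st.py; python3 - <<'E'
from cell import r
import cv2,numpy as np
for n in("wrist","scene","top"):
    c=r.calibration(n);p,d=r.camera(n);cv2.imwrite(f"pics/{n}3.png",p[:,:,::-1]);np.savez(f"pics/{n}3.npz",p=p,d=d,m=c["mtx"],T=c["camera_from_world"])
p=cv2.imread("pics/scene3.png");cv2.imwrite("pics/scene3z.png",cv2.resize(p[140:225,300:400],None,fx=7,fy=7,interpolation=cv2.INTER_CUBIC))
E
```

```text
11.58 pos [0.5446 0.0987 0.196 ] xaz 176.8 axis in tool mm x,z [ 28.8 -15.7] j [-0.25  0.3  -0.    1.87 -0.    0.96 -1.88]
F tool [-0.95 -0.22 -1.06] tz 0.052 rxF 0.046 sum 0.098
```

View pics/wrist3.png

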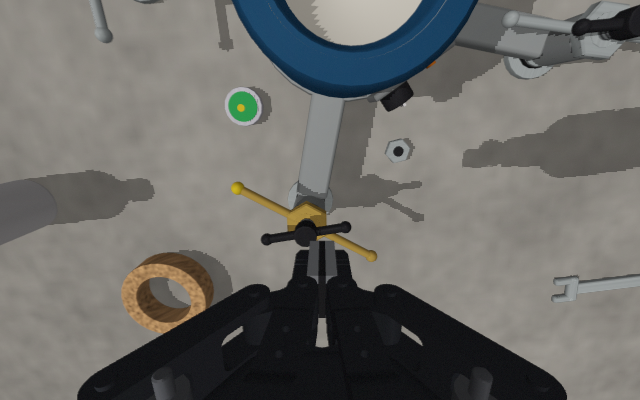

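View pics/scene3z.png

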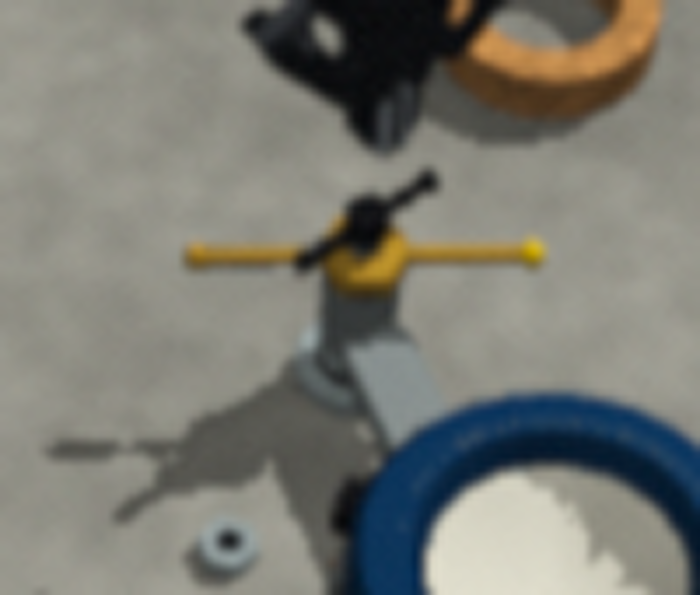

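```bash
python3 - <<'E'
from h import *
AX=np.array([.5167,.116])
f=np.load("pics/wrist3.npz")
for n,u,v,z in [("yel",237,188,.083),("brs",372,257,.083),("blkL",267,240,.105),("blkR",347,227,.105)]:
    p=ray(f["m"],f["T"],u,v,z);d=p[:2]-AX;print(n,p.round(4),np.hypot(*d).round(4),np.degrees(np.arctan2(d[1],d[0])).round(1))
E
```

```text
yel [0.5562 0.1772 0.083 ] 0.0728 57.2
brs [0.4759 0.0503 0.083 ] 0.0773 -121.9
blkL [0.5113 0.1499 0.105 ] 0.0343 99.1
blkR [0.5201 0.0764 0.105 ] 0.0398 -85.1
```

```bash
python3 - <<'E'
from h import *
from cell import r
o=r.get_obs();R=Rm(o);f=np.load("pics/wrist3.npz");d=f["d"];v,u=np.nonzero((d>0.03)&(d<.2))
P=np.linalg.inv(f["m"])@np.c_[u,v,np.ones(len(u))].T*d[v,u]
T=f["T"];W=T[:3,:3].T@(P-T[:3,3:]);L=(R.T@(W-o["position"][:,None]))*1000
for a in range(0,90,8):
    m=(-L[1]>a)&(-L[1]<=a+8)
    if m.sum()>20: print(a,m.sum(),"x",np.percentile(L[0,m],[1,99]).round(0),"z",np.percentile(L[2,m],[1,99]).round(0))
# target
th=np.radians(57.7+22);AX=np.array([.5167,.116])
u=np.radians(57.7);uu=np.array([np.cos(u),np.sin(u)]);nn=np.array([-uu[1],uu[0]])
p=AX+.068*uu+.028*nn;print(p,goto(o,[*p,.12],-32))
E
```

```text
8 225 x [-13.  -8.] z [-14.  10.]
16 393 x [-13.  -8.] z [-15.  12.]
24 475 x [-13.  -8.] z [-15.  12.]
32 451 x [-13.  -8.] z [-15.  12.]
40 714 x [-15.   9.] z [-20.  16.]
48 1865 x [-15.   7.] z [-33.  31.]
56 4700 x [-15.   7.] z [-39.  36.]
64 3432 x [-18.   8.] z [-45.  42.]
72 6246 x [-19.   8.] z [-51.  48.]
80 7925 x [-19.   6.] z [-57.  54.]
88 10592 x [-19.  -5.] z [-61.  59.]
[0.52936863 0.18843967] [np.float64(176.67847154066652), array([ 1.76,  7.14, -9.14]), np.float64(2.641)]
```

Request:
apply_moves(
  plan=[
    [-1,0.6,0,-3,0],
    [-1,0.6,0,-3,0],
    [-1,0.6,0,-3.1,0],
    [-1,0,0.4,0,-0.125],
    [-1,0,0.4,0,-0.125],
    [-1,0,0.4,0,-0.125],
    [-1,0,0.4,0,-0.125],
    [-1,0,0.4,0,-0.125],
  ],
)

```text
time: 12.4
position: [0.5287, 0.1875, 0.1702]
ee_rot: [-0.198, 0.201, -0.678, 0.679]
wrist_force: [-0.2, 1.1, 0.6]
grip_width: -0.0004
```

Request:
apply_moves(
  plan=[
    [-1,0,0.2,0,-0.125],
    [-1,0,0.2,0,-0.125],
    [-1,0,0.2,0,-0.125],
    [-1,0,0.2,0,-0.125],
    [-1,0,0.2,0,-0.125],
    [-1,0,0,0,-0.125],
    [-1,0,0,0,-0.125],
    [-1,0,0,0,-0.125],
  ],
)

```text
time: 13.07
position: [0.5287, 0.1874, 0.1603]
ee_rot: [-0.499, 0.502, -0.5, 0.499]
wrist_force: [-0.3, -0.4, -0.1]
grip_width: 0.0001
```

Request:
apply_moves(
  plan=[
    [-1,0,0,0,-0.125],
    [-1,0,0,0,-0.125],
    [-1,0,0,0,-0.125],
    [-1,0,0,0,-0.125],
    [-1,0,0,0,-0.125],
    [-1,0,0,0,-0.125],
    [-1,0,0,0,-0.125],
    [-1,0,0,0,-0.125],
  ],
)

```text
time: 13.73
position: [0.5288, 0.1874, 0.1605]
ee_rot: [-0.678, 0.679, -0.2, 0.197]
wrist_force: [0.5, -0.5, -0.1]
grip_width: 0.0001
```

```bash
python3 st.py; python3 - <<'E'
from h import *
from cell import r
o=r.get_obs();print(goto(o,[.5294,.1884,.074],-32))
E
```

```text
13.73 pos [0.5288 0.1874 0.1605] xaz -32.6 axis in tool mm x,z [ 28.3 -66.6] j [ 0.04  0.42 -0.58  1.86  0.28  0.95  0.33]
F tool [ 0.68  0.09 -0.13] tz 0.02 rxF -0.042 sum -0.022
[np.float64(-32.6022545631606), array([0.02, 8.65, 0.14]), np.float64(0.011)]
```

Request:
apply_moves(
  plan=[
    [-1,0,2.2,0,0],
    [-1,0,2.2,0,0],
    [-1,0,2.2,0,0],
    [-1,0,2.1,0,0],
    [-1,0,0,0,0],
    [-1,0.3,0,0,0],
    [-1,0.3,0,0,0],
    [-1,0,0,0,0],
  ],
)

```text
time: 14.4
position: [0.5364, 0.1849, 0.0764]
ee_rot: [0.678, -0.678, 0.2, -0.202]
wrist_force: [0.6, -1.0, 0.0]
grip_width: 0.0003
```

```bash
python3 st.py
```

```text
14.4 pos [0.5364 0.1849 0.0764] xaz -33.0 axis in tool mm x,z [ 21.1 -68.5] j [-0.01  0.54 -0.53  1.91  0.37  0.79  0.26]
F tool [ 1.09 -0.04 -0.49] tz -0.011 rxF -0.064 sum -0.075
```

Request:
apply_moves(
  plan=[
    [-1,0.2,0.2,0,0],
    [-1,0.2,0,0,0],
    [-1,0.69,0,0.15,0.1],
    [-1,0.69,0,0.15,0.1],
    [-1,0.69,0,0.15,0.1],
    [-1,0.69,0,0.15,0.1],
    [-1,0.69,0,0.15,0.1],
    [-1,0.69,0,0.15,0.1],
  ],
)

```text
time: 15.07
position: [0.5728, 0.1597, 0.0738]
ee_rot: [0.588, -0.587, 0.393, -0.393]
wrist_force: [-0.5, 0.9, -0.8]
grip_width: 0.0002
```

```bash
python3 st.py
```

```text
15.07 pos [0.5728 0.1597 0.0738] xaz -67.6 axis in tool mm x,z [ 18.9 -68.5] j [-0.07  0.55 -0.37  1.85  0.26  0.79 -0.18]
F tool [-0.98  0.76 -0.14] tz 0.075 rxF 0.07 sum 0.145
```

Request:
apply_moves(
  plan=[
    [-1,0.69,0,0.15,0.1],
    [-1,0.69,0,0.15,0.1],
    [-1,0.69,0,0.15,0.1],
    [-1,0.69,0,0.15,0.1],
    [-1,0.69,0,0.15,0.1],
    [-1,0.69,0,0.15,0.1],
    [-1,0.69,0,0.15,0.1],
    [-1,0.69,0,0.15,0.1],
  ],
)

```text
time: 15.73
position: [0.5873, 0.1063, 0.074]
ee_rot: [-0.389, 0.387, -0.591, 0.591]
wrist_force: [0.3, 1.2, -1.5]
grip_width: -0.0001
```

```bash
python3 st.py
```

```text
15.73 pos [0.5873 0.1063 0.074 ] xaz -113.4 axis in tool mm x,z [ 19.1 -68.6] j [-0.13  0.52 -0.16  1.86  0.12  0.76 -0.76]
F tool [-1.22  1.52 -0.2 ] tz -0.036 rxF 0.088 sum 0.052
```

Request:
apply_moves(
  plan=[
    [-1,0.69,0,0.15,0.1],
    [-1,0.69,0,0.15,0.1],
    [-1,0.69,0,0.15,0.1],
    [-1,0.69,0,0.15,0.1],
    [-1,0.69,0,0.15,0.1],
    [-1,0.69,0,0.15,0.1],
    [-1,0.69,0,0.15,0.1],
    [-1,0.69,0,0.15,0.1],
  ],
)

```text
time: 16.4
position: [0.5595, 0.0593, 0.074]
ee_rot: [0.129, -0.126, 0.696, -0.695]
wrist_force: [1.9, 1.4, -3.0]
grip_width: -0.0
```

```bash
python3 st.py
```

```text
16.4 pos [0.5595 0.0593 0.074 ] xaz -159.2 axis in tool mm x,z [ 19.9 -68.2] j [-0.21  0.47  0.04  1.95 -0.03  0.71 -1.36]
F tool [-2.27  3.02 -0.68] tz -0.01 rxF 0.169 sum 0.159
```

Request:
apply_moves(
  plan=[
    [-1,0.69,0,0.15,0.1],
    [-1,0.69,0,0.15,0.1],
    [-1,0.69,0,0.15,0.1],
    [-1,0.69,0,0.15,0.1],
    [-1,0.69,0,0.15,0.08],
    [-1,0.69,0,0.15,0.08],
    [-1,0.35,0,0.07,0.04],
    [-1,0.35,0,0.07,0.04],
  ],
)

```text
time: 17.07
position: [0.5147, 0.0459, 0.0746]
ee_rot: [-0.094, 0.099, 0.701, -0.7]
wrist_force: [5.8, 0.9, -2.0]
grip_width: 0.0001
```

```bash
python3 st.py
```

```text
17.07 pos [0.5147 0.0459 0.0746] xaz 164.3 axis in tool mm x,z [ 17.1 -68. ] j [-0.34  0.42  0.21  2.07 -0.14  0.66 -1.89]
F tool [-5.33  2.   -2.45] tz -0.022 rxF 0.405 sum 0.383
```

Request:
apply_moves(
  plan=[
    [-1,0.69,0,0.1,0.09],
    [-1,0.69,0,0.1,0.09],
    [-1,0.69,0,0.1,0.09],
    [-1,0.69,0,0.1,0.09],
    [-1,0.35,0,0.06,0.05],
    [-1,0.35,0,0.06,0.05],
    [-1,0,0,0,0],
    [-1,0,0,0,0],
  ],
)

```text
time: 17.73
position: [0.4805, 0.056, 0.0743]
ee_rot: [-0.252, 0.254, 0.661, -0.66]
wrist_force: [3.3, -0.2, -0.0]
grip_width: -0.0001
```

```bash
python3 st.py
```

```text
17.73 pos [0.4805 0.056  0.0743] xaz 138.0 axis in tool mm x,z [ 13.1 -68.8] j [-0.47  0.38  0.33  2.14 -0.2   0.64 -2.31]
F tool [-2.61  0.02 -2.04] tz -0.041 rxF 0.206 sum 0.165
```

```bash
python3 - <<'E'
from cell import r
import cv2,numpy as np
for n in("wrist","scene","top"):
    c=r.calibration(n);p,d=r.camera(n);cv2.imwrite(f"pics/{n}4.png",p[:,:,::-1]);np.savez(f"pics/{n}4.npz",p=p,d=d,m=c["mtx"],T=c["camera_from_world"])
p=cv2.imread("pics/scene4.png");cv2.imwrite("pics/scene4z.png",cv2.resize(p[140:225,300:400],None,fx=7,fy=7,interpolation=cv2.INTER_CUBIC))
E
python3 st.py
```

```text
17.88 pos [0.4798 0.0558 0.0739] xaz 138.0 axis in tool mm x,z [ 12.9 -69.4] j [-0.47  0.38  0.33  2.14 -0.2   0.64 -2.31]
F tool [-3.23 -0.38 -1.86] tz 0.027 rxF 0.248 sum 0.275
```

View pics/wrist4.png

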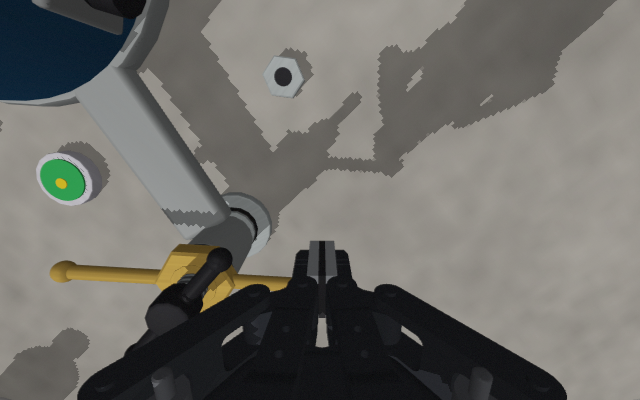

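View pics/scene4z.png

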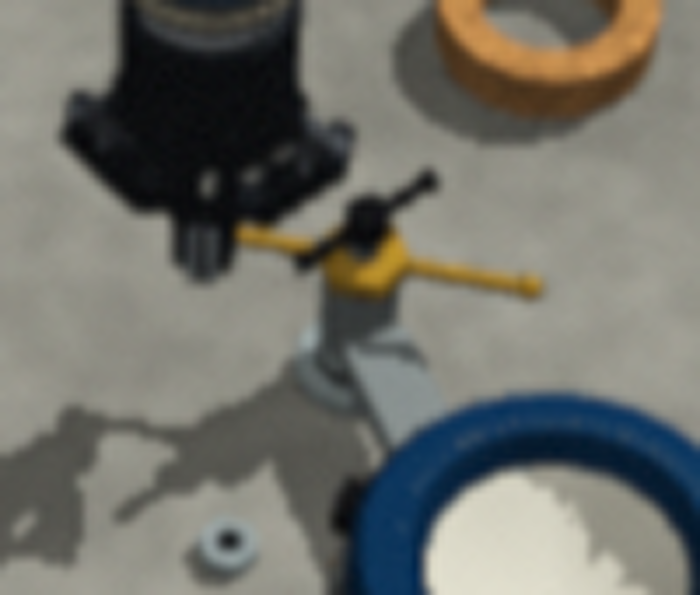

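```bash
python3 - <<'E'
from h import *
AX=np.array([.5167,.116])
f=np.load("pics/wrist4.npz")
for n,u,v,z in [("brs",62,271,.082),("blk",219,259,.105)]:
    p=ray(f["m"],f["T"],u,v,z);d=p[:2]-AX;print(n,p.round(4),np.hypot(*d).round(4),np.degrees(np.arctan2(d[1],d[0])).round(1))
E
```

```text
brs [0.5707 0.1656 0.082 ] 0.0733 42.6
blk [0.5212 0.0797 0.105 ] 0.0366 -82.9
```

Request:
apply_moves(
  plan=[
    [-1,0,0,0,0],
    [-1,0,0,0,0],
    [-1,0,0,0,0],
    [-1,0,0,0,0],
    [-1,0.2,0,0.05,0.03],
    [-1,0.2,0,0.05,0.03],
    [-1,0.2,0,0.05,0.03],
    [-1,0.2,0,0.05,0.03],
  ],
)

```text
time: 18.55
position: [0.4737, 0.0593, 0.0739]
ee_rot: [-0.292, 0.295, 0.644, -0.643]
wrist_force: [8.3, -2.0, -0.1]
grip_width: -0.0002
```

```bash
python3 st.py
```

```text
18.55 pos [0.4737 0.0593 0.0739] xaz 131.0 axis in tool mm x,z [ 14.6 -69.6] j [-0.51  0.38  0.36  2.16 -0.22  0.63 -2.42]
F tool [-6.99  0.15 -4.97] tz -0.011 rxF 0.56 sum 0.549
```

Request:
apply_moves(
  plan=[
    [-1,0,0,-0.1,0],
    [-1,0.25,0,0,0.02],
    [-1,0.25,0,0,0.02],
    [-1,0.25,0,0,0.02],
    [-1,0.25,0,0,0.02],
    [-1,0.2,0,0,0.02],
    [-1,0.2,0,0,0.02],
    [-1,0.2,0,0,0.02],
  ],
)

```text
time: 19.22
position: [0.4633, 0.0712, 0.0736]
ee_rot: [0.337, -0.339, -0.621, 0.622]
wrist_force: [5.3, -5.7, 2.0]
grip_width: -0.0
```

```bash
python3 st.py
```

```text
19.22 pos [0.4633 0.0712 0.0736] xaz 123.0 axis in tool mm x,z [  8.6 -69.2] j [-0.57  0.37  0.4   2.18 -0.24  0.63 -2.57]
F tool [-7.68 -1.95 -1.32] tz -0.054 rxF 0.542 sum 0.488
```

Request:
apply_moves(
  plan=[
    [-1,0.25,0,-0.02,0],
    [-1,0.25,0,-0.02,0],
    [-1,0.25,0,-0.03,0],
    [-1,0.25,0,-0.03,0],
    [-1,0.2,0,-0.03,0],
    [-1,0.2,0,-0.03,0],
    [-1,0.2,0,-0.04,0],
    [-1,0.2,0,-0.04,0],
  ],
)

```text
time: 19.88
position: [0.4565, 0.0867, 0.0736]
ee_rot: [0.336, -0.34, -0.621, 0.622]
wrist_force: [8.6, -7.9, -0.6]
grip_width: -0.0001
```

```bash
python3 st.py
```

```text
19.88 pos [0.4565 0.0867 0.0736] xaz 122.9 axis in tool mm x,z [ -8.1 -66.4] j [-0.63  0.37  0.42  2.19 -0.25  0.63 -2.6 ]
F tool [-11.33   0.67  -2.89] tz -0.069 rxF 0.729 sum 0.661
```

Request:
apply_moves(
  plan=[
    [-1,-0.5,0,0,0],
    [-1,-0.7,0,0,0],
    [-1,-0.8,0,0,0],
    [-1,0,-0.5,0,0.0],
    [-1,0,-2,0,-0.05],
    [-1,0,-2.5,0,-0.1],
    [-1,0,-2.5,0,-0.1],
    [-1,0,-2,0,-0.1],
  ],
)

```text
time: 20.55
position: [0.4651, 0.0727, 0.1699]
ee_rot: [0.222, -0.222, -0.671, 0.671]
wrist_force: [0.3, 0.2, -0.1]
grip_width: -0.0002
```

```bash
python3 st.py; python3 - <<'E'
from cell import r
import cv2,numpy as np
for n in("wrist","scene"):
    c=r.calibration(n);p,d=r.camera(n);cv2.imwrite(f"pics/{n}5.png",p[:,:,::-1]);np.savez(f"pics/{n}5.npz",p=p,d=d,m=c["mtx"],T=c["camera_from_world"])
p=cv2.imread("pics/scene5.png");cv2.imwrite("pics/scene5z.png",cv2.resize(p[140:225,300:400],None,fx=7,fy=7,interpolation=cv2.INTER_CUBIC))
E
```

```text
20.55 pos [0.4651 0.0727 0.1699] xaz 143.4 axis in tool mm x,z [-15.6 -65.5] j [-0.59  0.21  0.4   2.09 -0.11  0.86 -2.34]
F tool [-0.14  0.14 -0.3 ] tz 0.029 rxF 0.005 sum 0.033
```

View pics/wrist5.png

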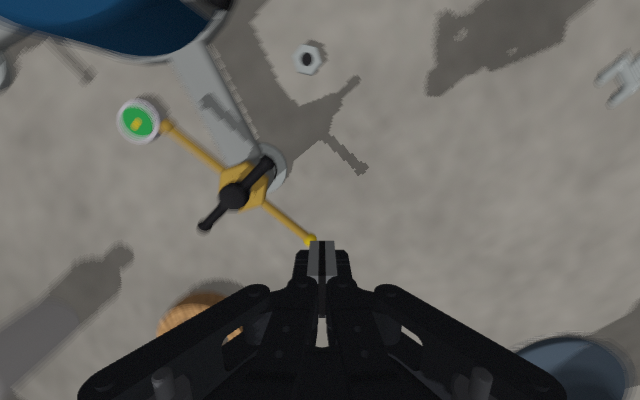

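View pics/scene5z.png

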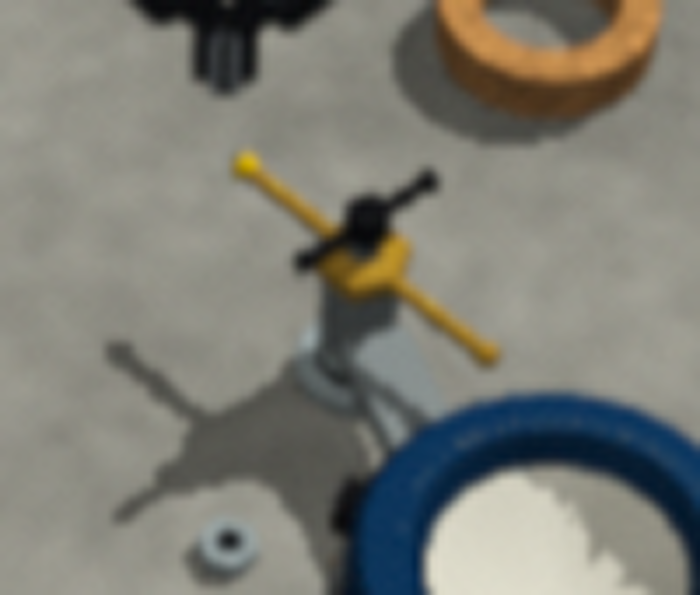

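Request:
apply_moves(
  plan=[
    [-1,0,-1.5,0,0],
    [-1,0,-1.5,0,0],
    [-1,0,-1,0,0],
    [-1,0,0,0,0],
    [-1,0,0,0,0],
    [-1,0,0,0,0],
    [-1,0,0,0,0],
    [-1,0,0,0,0],
  ],
)

```text
time: 21.32
position: [0.465, 0.0727, 0.2074]
ee_rot: [0.224, -0.223, -0.67, 0.671]
wrist_force: [-0.0, 0.1, -0.3]
grip_width: 0.0002
```

```bash
python3 - <<'E'
from h import *
from cell import r
p,d=r.camera("top");a=np.load("pics/top0.npz")["p"]
for n,(u,v,w,h) in dict(bottle=(95,195,45,30),cork=(165,238,48,46),level=(228,167,22,22),spare=(295,188,14,16),beaker=(458,196,42,30),reagent=(462,158,36,30),spanner=(378,255,70,24)).items():
    t=a[v:v+h,u:u+w];s=p[v-6:v+h+6,u-6:u+w+6];m=cv2.matchTemplate(s,t,cv2.TM_CCOEFF_NORMED);_,q,_,l=cv2.minMaxLoc(m);print(n,round(q,3),l[0]-6,l[1]-6)
o=r.get_obs();print(o["time"],o["position"],np.round(o["wrist_force"],1))
r.sign_off()
E
```

```text
bottle 0.994 0 0
cork 0.942 0 0
level 0.996 0 0
spare 0.991 0 0
beaker 0.814 1 0
reagent 0.994 0 0
spanner 0.974 0 0
21.3667 [0.46508392 0.07274328 0.20759625] [0.  0.1 0.1]
the job is handed in; nothing more can be done
```

The foot now bears on its pad and the brass nut is jammed against the washer. I handed the job in at about 21 s of the 72 s allowed. `sign_off` reports no verdict, so I can't confirm that it passed.

- **Foot screw:** I pushed the black bar about 193° clockwise. The last two readings were 0.41 and 0.37 N m, which is about 30 N on the foot by the figures given.
- **Jam nut:** I pushed the long bar about 220° clockwise, with torque rising from about 0.17 N m as the nut met the washer. It finished at 0.66 to 0.73 N m, depending on whether the noisy wrist moment is counted. That is roughly 65 to 73 N of clamping by the figures given.

**Last checks**
- After the jam, the black bar was still where I left it (about -83°), so the screw did not turn with the nut.
- The fingers are clear of everything and the wrist force is about 0.
- In the top view six of the seven other things match their starting positions. The beaker matched 1 pixel off with a weaker score (0.81). The arm never came near it at table height, so I take that as a change of shadow.

**Uncertain readings**
- The foot and clamping forces are worked out from torque, not measured.
- The wrist moment varied by about ±0.05 N m.
- The torque dropped to between 0.17 and 0.28 N m whenever I paused pushing the nut, so I read the final value while it was still moving.

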